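# Hook the pull-out rule over the slab's red edge

### The arm

A 7-joint arm with a two-finger parallel gripper is mounted at the origin on a cart in front of the work surface, level with it; the furniture and walls round the work are solid. World frame = base frame: x ahead of the robot, y to its left, z up, the work surface at z = 0. Lengths are in m, angles in rad, forces in N, time in s.
With the tool pointing down it reaches from about 0.4 to 0.85 m from the base axis. Payload 10.4 kg.
Tool frame: the origin (TCP) lies midway between the tips of the shut fingers; the grasp point (between the pads) lies 19 mm behind it (manip.grasp_offset is the distance from the TCP to the grasp point, in m); z points along the fingers, y is the line along which they close (so a half turn about z gives the same grasp; the last joint's range is limited). The gripper opens to 85 mm and grips with 20 to 120 N. Pads are 22 mm wide; open, the fingers measure 114 mm over their backs; the gripper's body (76 mm by 85 mm) begins 54 mm behind the grasp point. The pads swing forward as they close: fully open they stand 13 mm farther back than shut.
Start: joints at [-1.331, 0.332, -0.065, 1.46, 0.022, 1.35, -0.088], TCP at [0.162, 0.604, 0.231] pointing down, gripper open.
Joint ranges: [-2.6, 2.6], [-0.5, 2.12], [-1.47, 1.34], [0.16, 2.42], [-1.27, 4.41], [0.06, 2.06], [-2.6, 2.6]. Speed limits (rad/s): [2.22, 2.22, 2.79, 2.79, 3.14, 3.14, 3.14].

### API

Orientations are given as a unit quaternion [x, y, z, w].
In Python, from workcell import manip, viewer gives the robot as it stands (manip), with the cameras (viewer).
- The arm moves only by the tool jog_arm, called after "Request:" by a JSON object that holds its "name" and its "arguments", one argument or row to a line. Schema: {"type":"object","properties":{"increments":{"type":"string"},"grip_force":{"type":"number"},"only":{"type":"string"},"quiet":{"type":"boolean"},"lines":{"type":"string"}},"required":["increments"],"additionalProperties":false}. increments is a string of 1 to 20 rows, parted by semicolons, with the numbers parted by spaces; each row has 7 numbers: a rotation vector rx, ry, rz in rad, then dx, dy, dz in m, then the opening from 0.0 (shut) to 1.0 (fully open); each row is the pose to reach, as a shift and turn from the pose commanded when the call began, along the tool's axes at that moment; what a row does not reach only later rows make up. A row lasts 1/8 s, in which the tool goes at most 0.0625 m and 0.188 rad, less where a joint would pass 70% of its speed; a pose out of reach is approached as far as the arm can. The fingers move at their own pace and stop on an object; grip_force is the grip in N (left out, the last holds). Time passes only in rows, so rows that do not move let the fingers close. The tool returns the time, the measured TCP pose, the force, the opening and the grip force at its end. only (a regular expression) keeps the lines of the reply that match it, lines (a string "A,B") keeps lines A to B, and quiet returns only ok. Input that does not fit is refused with a message, and nothing moves.
- manip.get_obs(): the state, without advancing time (a new reading comes with each control period).
- viewer.camera(name): name is "scene" or "side" or "wrist"; returns the picture (384x512x3 uint8, blue, green, red); there is no depth.
- viewer.calibration(name): a dict with "fx", "fy", "cx", "cy" (pixels), "world_from_camera" (4x4, takes a point from camera to world coordinates); the wrist camera has in their place "tool_from_camera" (4x4, takes a point from camera to tool coordinates, whose origin is the TCP and whose axes are the flange's). Camera axes: x right, y up, looking along -z (the intrinsics and any distortion apply to the point x, -y, -z); pixel columns grow to the right and rows downward; lengths in m; the calibration is good to about 2 mm. A picture is of the moment at which its call begins: read the wrist's pose just before it. calibration takes no time and is no camera call.
- manip.hand_in(): hands the job in; it is judged then, once.
The state is a dict: "clock": time; "joint_pos": joint angles; "joint_velocities": joint speeds; "tau": joint torques, N m; "position": TCP position; "ee_rot": TCP orientation; "ft_force": force on the tool from outside, world axes, zero at the start; "torque": the same for the moment, N m; "grip_width": opening from 0.0 (shut) to 1.0 (fully open); "grasp_force": force on a finger pad.
Only numpy, scipy, OpenCV 4.12 (cv2) and the standard library are available. Lean on these libraries where they do the work, as an engineer would, in place of code of your own. Each camera call takes 0.05 s, during which the arm holds its last target. There are 200 camera calls.

### The job

Measure how far the stone pastry slab reaches from the fixed pull-out rule: take the rule's upright black grip, draw the sprung blade out over the slab and hook its end over the slab's red edge. Ease it back until the hook bears on the red edge, then let go, leaving the blade hooked and taut. Do not let the blade snap back, do not shift the slab, and leave the mug, jar and shaker alone.

Things in the scene. Friction and masses are not known exactly. Their poses are not given: they have to be found in the camera images.
- foot: Steel foot of the rule, fixed to the worktop; place varies. Origin: on the worktop, below the hook of the fully retracted blade. Its -y axis is the direction in which the blade pulls out, x is across, z up. Foot plate 90 x 78 x 8 mm with two cheeks 66 mm high at y = +167 to +245 mm, which carry the pivot pin of the yellow housing.
- pivot (a point): Middle of the pivot pin (along foot's x), at y = +206 mm, z = 52 mm of the foot. The yellow housing (36 mm wide, 196 mm long, foot's y = +24 to +220 mm, z = 37 to 68 mm) swings up and down on it, with the blade in it; together 0.42 kg, lowered by gravity.
- housing (a joint): Swing of the housing about its pin in rad: about 0 (level) with the blade hook resting on the slab's top, positive with the blade end up, range -0.075 to 0.5. Free, held down by gravity only; about -0.05 when hooked over the edge.
- blade (a joint): How far the blade is pulled out of the housing, in m: 0 = home, at most 0.16. A spring pulls it home with 2 N at 0, growing by 2.5 N per 100 mm; it does not lock, and let go unhooked it snaps home.
- grip (a point): Centre of the upright black grip on the blade's outer end: a plate 14 mm thick across the blade (x), 34 mm long along it (y), 52 mm tall. It lies 26 mm below the grip's top, 53 mm above the hook's lower edge, 5 mm to +y of the hook's seating face, 78 mm above the worktop at the start. Blade's upper face (24 mm wide) is 32 mm below: keep fingertips above that. -y is the pull direction.
- hook (a point): Middle of the hook's lower edge, on its seating face (facing the housing, +y). The hook is a steel plate across the blade's end, 40 mm wide, 4 mm thick, reaching 16.5 mm below the blade's underside. At the start it rests on the slab's top; pulled out it slides along that and, beyond the red edge, can come down by up to 16 mm. Axes as point grip.
- slab: Loose stone pastry slab, 120 (x) x 200 (y) x 24 mm (z), about 2.2 kg, grey-white marble, lying under the blade; origin at the centre of its underside. Its -y end face bears a red strip and is the end to hook; the slab's y axis lies within 0.05 rad of the blade's. With the hook seated the blade is pulled out by roughly 70 to 130 mm.
- red_edge (a point): Middle of the upper edge of the slab's red end, 24 mm above the worktop; the end face is the plane y = -100 mm of the slab.
- mug: White mug, 83 x 117 x 94 mm, standing behind the work; origin at the centre of its underside. A tall cabinet stands to its left (about x over 0.57 m, y over 0.27 m, higher than the arm): swing the arm round in front of it.
- spice_jar: White jar with brown lid, 47 mm diameter, 78 mm tall, behind the work; origin at the centre of its underside.
- salt: Glass salt shaker with grey top, 44 mm diameter, 90 mm tall, behind the work; origin at the centre of its underside.

How it is judged:
By the outcome, as a careful person would: the job done as asked, in the order asked, and still so for the second after the job is handed in, with the robot touching nothing.
It also fails if it takes over 40 s, if anything falls off the work surface, if the arm or the gripper's body presses on something with over 40 N, if the wrist force passes 120 N, or if a joint passes its speed limit or range.

## Working session

There is one attempt and no reset: what is moved stays moved. The work goes in short steps, Python scripts to look and compute and a tool call to move; the robot and the scene stay as the last step left them, time stands still between calls to the robot, and variables do not carry over. Pictures are saved under pics/ and viewed, at most 10 in all, crops included, and the job is handed in when it is done.

```bash
ls; mkdir -p pics
```

Run:
```python
from workcell import manip, viewer
import cv2,numpy as np
o=manip.get_obs();print(o)
print(manip.grasp_offset)
for n in("scene","side"):
    im=viewer.camera(n);cv2.imwrite(f"pics/{n}0.png",im)
    c=viewer.calibration(n);print(n,c)
print(viewer.calibration("wrist"))
a=cv2.imread("pics/scene0.png");b=cv2.imread("pics/side0.png")
cv2.imwrite("pics/both0.png",cv2.resize(np.vstack([a,b]),(512,768))[:, :] if 0 else cv2.resize(np.hstack([a,b]),(800,300)))
```

```text
pics
workcell.py
{'clock': 0.0, 'joint_pos': array([-1.33061041,  0.33285565, -0.06469388,  1.4609537 ,  0.02157531,
        1.34988517, -0.08848993]), 'joint_velocities': array([ 0.00085786,  0.0017393 ,  0.00048261, -0.00149271, -0.00019377,
       -0.00181261,  0.00150052]), 'tau': array([ 1.46552502e-04, -6.25436568e+01,  4.90647659e-02, -3.91615856e+01,
        1.62422756e-02,  9.95560287e-03, -4.06132472e-05]), 'position': array([0.16226033, 0.60317984, 0.23052012]), 'ee_rot': array([ 1.31005221e-01,  9.91381429e-01, -7.00253948e-04, -7.05269108e-05]), 'ft_force': array([-0.40401953, -0.12547063,  0.57030181]), 'torque': array([-0.03559053, -0.01978442, -0.04556011]), 'grasp_force': 0.0, 'grip_width': 0.9980586548970404}
0.0187
scene {'fx': 381.0136418988045, 'fy': 381.0136418988045, 'cx': 257.1534516663936, 'cy': 188.57390444843318, 'world_from_camera': array([[-0.48254814,  0.47013614, -0.73899885, -0.04078299],
       [-0.87584698, -0.25296466,  0.41097561,  0.36901968],
       [ 0.00627389,  0.84556543,  0.53383494,  0.51021825],
       [ 0.        ,  0.        ,  0.
[... 165 characters left out ...]
0.85783195, -0.34279252,  0.38290682,  0.90979946],
       [ 0.51377113,  0.59053955, -0.62233614, -0.4929863 ],
       [-0.01278944,  0.7305863 ,  0.68270059,  0.65113568],
       [ 0.        ,  0.        ,  0.        ,  1.        ]])}
{'fx': 313.1101990798811, 'fy': 313.1101990798811, 'cx': 257.6179723944631, 'cy': 185.84674173857397, 'tool_from_camera': array([[-4.67386720e-04,  9.61400992e-01,  2.75150713e-01,
         7.04515747e-02],
       [ 9.99999872e-01,  5.03075729e-04, -5.91342995e-05,
         1.46707525e-04],
       [-1.95273420e-04,  2.75150650e-01, -9.61401103e-01,
        -1.42393761e-01],
       [ 0.00000000e+00,  0.00000000e+00,  0.00000000e+00,
         1.00000000e+00]])}
```

View pics/scene0.png

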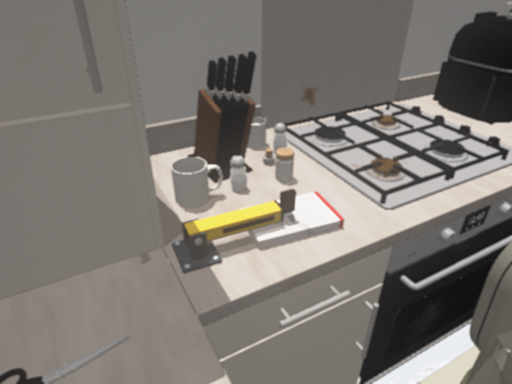

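View pics/side0.png

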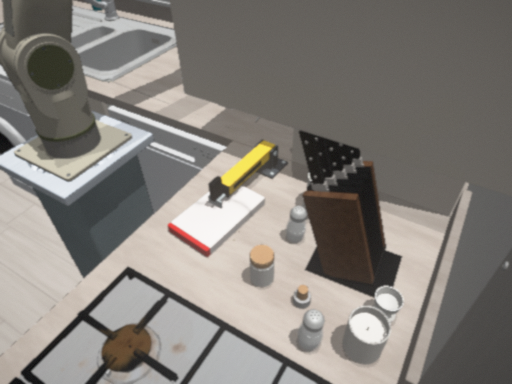

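The scene view shows the grip near (288,200), the red edge from (318,195) to (342,222), and the yellow housing from (187,230) to (282,212). In the side view the grip is near (217,187) and the red strip runs (170,225)–(210,248).

Create h.py:
```python
import numpy as np,cv2
from workcell import manip, viewer
def cal(n,obs=None):
    c=viewer.calibration(n)
    if n=="wrist":
        from scipy.spatial.transform import Rotation as R
        T=np.eye(4);T[:3,:3]=R.from_quat(obs["ee_rot"]).as_matrix();T[:3,3]=obs["position"]
        return c,T@c["tool_from_camera"]
    return c,c["world_from_camera"]
def ray(cm,uv):
    c,T=cm;d=np.array([(uv[0]-c["cx"])/c["fx"],-(uv[1]-c["cy"])/c["fy"],-1.]);d=T[:3,:3]@d
    return T[:3,3],d/np.linalg.norm(d)
def onz(cm,uv,z):
    o,d=ray(cm,uv);return o+d*(z-o[2])/d[2]
def tri(rs):
    A=sum(np.eye(3)-np.outer(d,d) for o,d in rs);b=sum((np.eye(3)-np.outer(d,d))@o for o,d in rs)
    p=np.linalg.solve(A,b);return p,[round(float(np.linalg.norm(np.cross(p-o,d))),4) for o,d in rs]
def red(im):
    h=cv2.cvtColor(im,cv2.COLOR_BGR2HSV);return (((h[...,0]<8)|(h[...,0]>172))&(h[...,1]>140)&(h[...,2]>90)).astype(np.uint8)
def yel(im):
    h=cv2.cvtColor(im,cv2.COLOR_BGR2HSV);return ((abs(h[...,0].astype(int)-26)<7)&(h[...,1]>150)&(h[...,2]>100)).astype(np.uint8)
```

Run:
```python
from h import *
for n,(x,y,w,h) in {"scene":(170,180,180,90),"side":(150,130,150,130)}.items():
    im=cv2.imread(f"pics/{n}0.png")
    for f in(red,yel):
        m=f(im);k,l,s,c=cv2.connectedComponentsWithStats(m)
        for i in range(1,k):
            if s[i,4]>20: 
                p=cv2.findContours((l==i).astype(np.uint8),0,1)[0][0]
                print(n,f.__name__,s[i],c[i].round(1),cv2.boxPoints(cv2.minAreaRect(p)).round(1).tolist())
a=cv2.imread("pics/scene0.png")[180:255,225:355];b=cv2.imread("pics/side0.png")[130:255,160:290]
cv2.imwrite("pics/c0.png",np.vstack([cv2.resize(a,(520,300),interpolation=2),cv2.resize(b[40:115],(520,300),interpolation=2)]))
```

```text
scene red [316 193  27  27  49] [328.4 205. ] [[316.0, 193.0], [316.8999938964844, 192.10000610351562], [342.3999938964844, 218.60000610351562], [341.5, 219.5]]
scene yel [185 202  95  32 748] [221.2 220.7] [[184.60000610351562, 223.1999969482422], [277.3999938964844, 201.1999969482422], [280.1000061035156, 212.60000610351562], [187.3000030517578, 234.6999969482422]]
side red [168 224  41  28 218] [187.8 237.2] [[166.89999389648438, 226.6999969482422], [169.60000610351562, 222.5], [209.10000610351562, 248.39999389648438], [206.3000030517578, 252.60000610351562]]
side yel [221 141  53  46 766] [247.7 163. ] [[219.5, 179.1999969482422], [266.20001220703125, 137.39999389648438], [277.1000061035156, 149.5], [230.3000030517578, 191.3000030517578]]
```

View pics/c0.png

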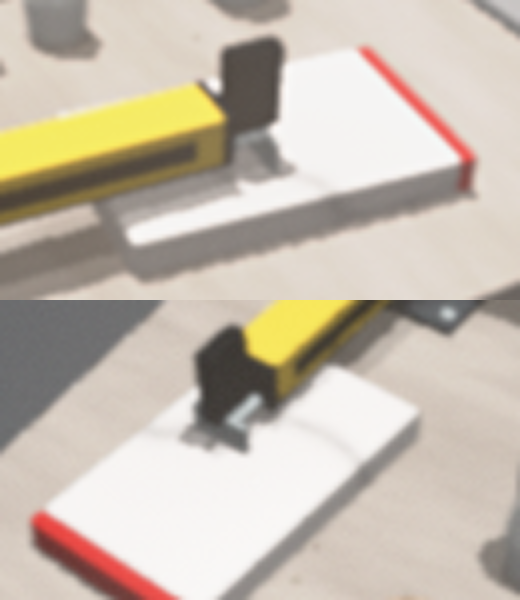

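The crop shows the grip top at scene ≈(288,191), and the grip's whole plate in both views. The upper red edge corners are clear: scene (315.5,192) and (343.5,219), side (169.5,224) for the near one.

Run:
```python
from h import *
S,D=cal("scene"),cal("side")
P={"rA":((343.2,218.8),(169.5,223.0)),"rB":((315.8,192),(209.3,247)),
"gtop":((287.9,191.3),(214,179)),"gmid":((287.5,201.5),(215,188))}
r={}
for k,(a,b) in P.items():
    r[k],e=tri([ray(S,a),ray(D,b)]);print(k,r[k].round(4),e)
print("redmid",(r["rA"]+r["rB"])/2,"len",np.linalg.norm(r["rA"]-r["rB"]))
for k in("rA","rB"):print(k,onz(S,P[k][0],.024).round(4),onz(D,P[k][1],.024).round(4))
# housing top axis in scene & side at z=.068: min-area-rect mid axis
for n,c in(("scene",S),("side",D)):
    p=np.argwhere(yel(cv2.imread(f"pics/{n}0.png")))[:,::-1].astype(np.float32)
    q=np.array([onz(c,u,.065)[:2] for u in p],np.float32);l=cv2.fitLine(q,2,0,.01,.01).ravel();print(n,"ax",l,np.degrees(np.arctan2(l[1],l[0])))
```

```text
rA [ 0.4431 -0.1083  0.0223] [0.0023, 0.0023]
rB [ 0.5579 -0.1193  0.0224] [0.0034, 0.0034]
gtop [ 0.4971 -0.0013  0.0939] [0.0001, 0.0001]
gmid [ 0.4977 -0.0022  0.0682] [0.0001, 0.0001]
redmid [ 0.50050592 -0.11379952  0.0223435 ] len 0.11538086398409741
rA [ 0.4399 -0.1084  0.024 ] [ 0.446  -0.1077  0.024 ]
rB [ 0.5534 -0.1199  0.024 ] [ 0.561  -0.1176  0.024 ]
scene ax [0.11669933 0.9931673  0.506762   0.14224431] 83.29835
side ax [0.07195587 0.9974078  0.51204014 0.11463399] 85.873665
```

Request:
{"name": "jog_arm", "arguments": {
  "increments": "0 0 0.2 -0.08 -0.08 0 1;0 0 0.4 -0.14 -0.14 0.005 1;0 0 0.6 -0.2 -0.2 0.01 1;0 0 0.8 -0.25 -0.26 0.015 1;0 0 1 -0.3 -0.31 0.02 1;0 0 1.2 -0.36 -0.37 0.025 1;0 0 1.4 -0.42 -0.43 0.03 1;0 0 1.4 -0.48 -0.497 0.03 1;0 0 1.4 -0.481 -0.497 0.03 1;0 0 1.4 -0.481 -0.497 0.03 1;0 0 1.4 -0.481 -0.497 0.03 1;0 0 1.4 -0.481 -0.497 0.03 1;0 0 1.4 -0.481 -0.497 0.03 1;0 0 1.4 -0.481 -0.497 0.03 1"
}}

```text
clock: 1.85
position: [0.4973, 0.0002, 0.2011]
ee_rot: [0.738, 0.675, -0.0, -0.0]
ft_force: [-0.2, 0.1, 0.0]
grip_width: 1.004
grasp_force: 0.0
```

Run:
```python
from h import *
o=manip.get_obs();im=viewer.camera("wrist");cv2.imwrite("pics/w1.png",im)
np.save("w1.npy",np.r_[o["position"],o["ee_rot"]])
print(o["clock"],o["position"],o["ee_rot"],o["ft_force"])
```

```text
1.85 [4.97280980e-01 1.50747887e-04 2.01109683e-01] [ 7.38140217e-01  6.74647228e-01 -6.16836499e-06 -3.71014221e-04] [-0.22609992  0.08313077  0.02794507]
```

View pics/w1.png

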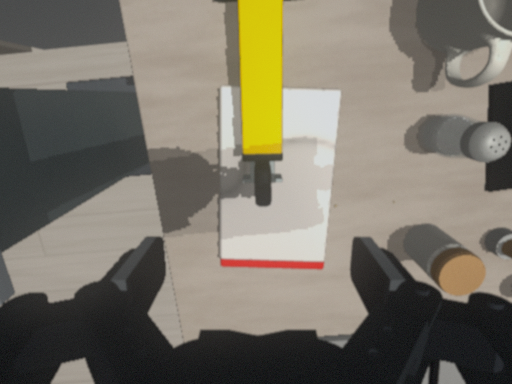

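The wrist view shows the grip's black plate at about (263,160–205), the yellow housing from columns 241 to 283 ending at row 155, the red edge from (221,262) to (323,265), and clear room for the fingers.

Run:
```python
from h import *
a=np.load("w1.npy");W=cal("wrist",dict(position=a[:3],ee_rot=a[3:]))
im=cv2.imread("pics/w1.png")
m=yel(im);L=[];
for r in range(20,146,5):
    c=np.flatnonzero(m[r]);L.append((onz(W,(c.min()-.5,r),.068)+onz(W,(c.max()+.5,r),.068))/2)
L=np.array(L);wid=[np.ptp(np.flatnonzero(m[r]))+1 for r in(20,140)]
l=cv2.fitLine(L[:,:2].astype(np.float32),2,0,.01,.01).ravel();u=l[:2]*np.sign(l[1]);print("axis",u,np.degrees(np.arctan2(u[1],u[0])),l[2:],wid)
print("housing width",[np.linalg.norm(onz(W,(np.flatnonzero(m[r]).min()-.5,r),.068)-onz(W,(np.flatnonzero(m[r]).max()+.5,r),.068)).round(4) for r in (20,140)])
end=np.argwhere(m)[:,0].max();print("yel end row",end,onz(W,(262,end+1),.068))
g=cv2.cvtColor(im,cv2.COLOR_BGR2GRAY)
k=(g<62).astype(np.uint8);k[:152]=0;k[215:]=0;k[:,:230]=0;k[:,300:]=0
for r in range(154,212,3):
    c=np.flatnonzero(k[r]);print(r,(c.min(),c.max()) if len(c) else None,g[r,255:273:3].tolist())
R=red(im);R[:,:200]=0;p=np.argwhere(R)[:,::-1]
top=[(c,p[p[:,0]==c][:,1].min()-.5) for c in range(225,320,5)];f=np.polyfit(*np.array(top).T,1)
A,B=[onz(W,(c,np.polyval(f,c)),.024) for c in(p[:,0].min()-.5,p[:,0].max()+.5)]
print("red",A,B,np.linalg.norm(A-B),"mid",(A+B)/2,"slab y deg",np.degrees(np.arctan2(*(B-A)[[1,0]]))+90)
```

```text
axis [0.07161593 0.9974323 ] 85.89319 [0.50636536 0.07993563] [np.int64(44), np.int64(40)]
housing width [np.float64(0.035), np.float64(0.0351)]
yel end row 154 [0.5022433  0.01965949 0.068     ]
154 None [107, 101, 104, 105, 105, 103]
157 None [69, 69, 71, 71, 71, 73]
160 None [65, 65, 68, 67, 68, 91]
163 None [75, 62, 65, 64, 68, 145]
166 (np.int64(256), np.int64(256)) [68, 63, 62, 64, 65, 118]
169 (np.int64(256), np.int64(263)) [66, 64, 64, 66, 65, 102]
172 None [65, 63, 66, 67, 67, 86]
175 None [64, 64, 65, 71, 69, 73]
178 None [65, 64, 66, 70, 69, 72]
181 (np.int64(257), np.int64(257)) [63, 62, 66, 67, 70, 72]
184 (np.int64(257), np.int64(257)) [70, 63, 65, 66, 64, 96]
187 (np.int64(256), np.int64(265)) [68, 60, 61, 66, 66, 90]
190 (np.int64(257), np.int64(257)) [69, 64, 64, 64, 63, 84]
193 (np.int64(262), np.int64(262)) [71, 64, 63, 63, 64, 86]
196 (np.int64(257), np.int64(257)) [98, 62, 62, 65, 64, 83]
199 (np.int64(258), np.int64(258)) [125, 61, 66, 63, 65, 86]
202 None [133, 63, 62, 66, 64, 107]
205 None [179, 117, 89, 89, 105, 167]
208 None [187, 187, 184, 183, 187, 186]
211 None [186, 189, 187, 186, 187, 189]
red [ 0.4446755  -0.10383561  0.024     ] [ 0.56013411 -0.11804953  0.024     ] 0.11633024178605501 mid [ 0.50240481 -0.11094257  0.024     ] slab y deg 82.98172415541464
```

Run:
```python
from h import *
a=np.load("w1.npy");W=cal("wrist",dict(position=a[:3],ee_rot=a[3:]));S=cal("scene");D=cal("side")
g=cv2.cvtColor(cv2.imread("pics/w1.png"),cv2.COLOR_BGR2GRAY)
for r in(180,190,198):print(r,g[r,248:278].tolist())
print(tri([ray(W,(256.5,205)),ray(S,(295,190.5)),ray(D,(209.5,183.5))]))
print(tri([ray(W,(256.5,205)),ray(S,(295,190.5))]),tri([ray(W,(256.5,205)),ray(D,(209.5,183.5))]))
for z in(.1,.104):print(onz(W,(264,205.3),z),onz(W,(264,190),z))
```

```text
180 [98, 97, 96, 98, 98, 91, 77, 66, 60, 63, 66, 63, 66, 65, 66, 67, 69, 68, 68, 68, 64, 67, 72, 85, 97, 101, 105, 120, 150, 164]
190 [111, 111, 111, 113, 111, 105, 89, 69, 63, 61, 64, 62, 62, 64, 64, 63, 64, 64, 64, 63, 63, 63, 84, 125, 169, 185, 187, 188, 187, 189]
198 [163, 159, 168, 177, 185, 184, 168, 121, 77, 61, 60, 64, 63, 63, 64, 63, 65, 64, 67, 64, 64, 67, 86, 128, 169, 187, 186, 187, 188, 187]
(array([ 0.49495265, -0.01734534,  0.09235198]), [0.0013, 0.0002, 0.0013])
(array([ 0.49422206, -0.01753983,  0.09269041]), [0.0006, 0.0006]) (array([ 0.49508588, -0.01741441,  0.09268541]), [0.0013, 0.0013])
[ 0.5003797  -0.01639041  0.1       ] [ 0.50149258 -0.00328041  0.1       ]
[ 0.50042644 -0.01497078  0.104     ] [ 0.50152104 -0.00207611  0.104     ]
```

Request:
{"name": "jog_arm", "arguments": {
  "increments": "0 0 -0.018 0.001 0.0036 0.05 1;0 0 -0.018 0.001 0.0036 0.1 1;0 0 -0.018 0.001 0.0036 0.125 1;0 0 -0.018 0.001 0.0036 0.136 1;0 0 -0.018 0.001 0.0036 0.136 1;0 0 -0.018 0.001 0.0036 0.136 0.6",
  "grip_force": 30
}}

```text
clock: 2.65
position: [0.5022, -0.0003, 0.0665]
ee_rot: [0.733, 0.681, 0.001, 0.0]
ft_force: [-0.2, -0.7, -0.1]
grip_width: 0.817
grasp_force: 0.0
```

Run:
```python
from h import *
o=manip.get_obs();im=viewer.camera("wrist");cv2.imwrite("pics/w2.png",im)
print(o["position"],o["ee_rot"],o["ft_force"])
b=viewer.camera("side")[130:260,140:290];cv2.imwrite("pics/s2.png",np.hstack([cv2.resize(im[:, 100:420],(400,480)),cv2.resize(b,(400,480))]))
```

```text
[ 5.02197184e-01 -3.16812069e-04  6.64536654e-02] [7.32668375e-01 6.80585149e-01 8.89948444e-04 3.40846088e-04] [-0.17519459 -0.69551435 -0.12656759]
```

View pics/s2.png

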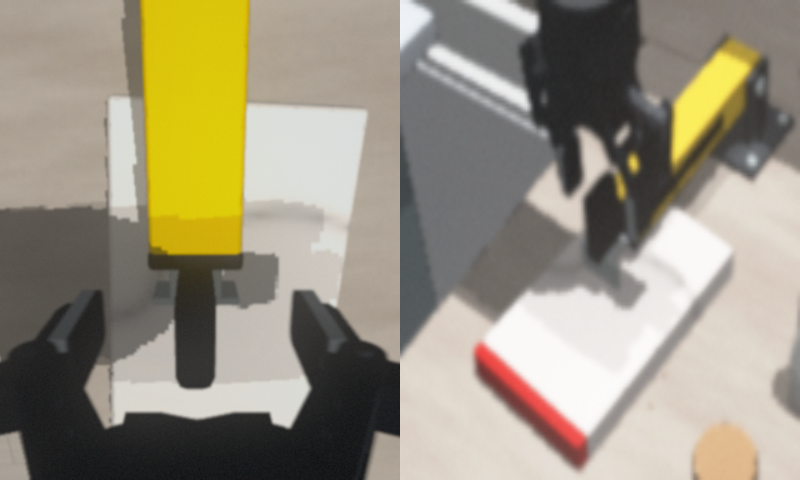

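The wrist view shows the grip plate (crop x 176–215) midway between the fingers (crop x 103 and 293), level with the pads along the blade, so I'll close.

Request:
{"name": "jog_arm", "arguments": {
  "increments": "0 0 0 0 0 0 0;0 0 0 0 0 0 0;0 0 0 0 0 0 0;0 0 0 0 0 0 0;0 0 0 0 0 0 0",
  "grip_force": 40
}}

```text
clock: 3.38
position: [0.5015, -0.0006, 0.0656]
ee_rot: [0.733, 0.68, 0.0, -0.0]
ft_force: [-2.4, -0.3, 5.6]
grip_width: 0.156
grasp_force: 41.2
```

Request:
{"name": "jog_arm", "arguments": {
  "increments": "0 0 0 0 0 -0.003 0;0 0 0 0 0 -0.005 0;0 0 0 0 0 -0.005 0"
}}

```text
clock: 3.75
position: [0.5014, -0.0005, 0.0703]
ee_rot: [0.733, 0.681, 0.0, -0.0]
ft_force: [2.7, 1.9, -4.1]
grip_width: 0.155
grasp_force: 39.7
```

Request:
{"name": "jog_arm", "arguments": {
  "increments": "0 0 0 -0.01 0 0 0;0 0 0 -0.03 0 0 0;0 0 0 -0.05 0 0 0;0 0 0 -0.05 0 0 0"
}}

```text
clock: 4.25
position: [0.4976, -0.0519, 0.0705]
ee_rot: [0.734, 0.68, 0.0, 0.0]
ft_force: [2.1, 2.8, -2.9]
grip_width: 0.155
grasp_force: 40.0
```

Request:
{"name": "jog_arm", "arguments": {
  "increments": "0 0 0 -0.02 0 0 0;0 0 0 -0.04 0 0 0;0 0 0 -0.06 0 0 0;0 0 0 -0.072 0 0 0;0 0 0 -0.072 0 0 0"
}}

```text
clock: 4.88
position: [0.4925, -0.122, 0.0703]
ee_rot: [0.733, 0.68, 0.0, -0.0]
ft_force: [1.8, 5.0, -1.4]
grip_width: 0.156
grasp_force: 40.1
```

Run:
```python
from h import *
o=manip.get_obs();im=viewer.camera("wrist");print(o["position"],o["ft_force"])
b=viewer.camera("side")[150:280,120:270];a=viewer.camera("scene")[170:260,240:370]
cv2.imwrite("pics/w3.png",np.hstack([cv2.resize(im[:, 100:420],(360,432)),cv2.resize(np.vstack([cv2.resize(a,(150,104)),b]),(300,432))]))
```

```text
[ 0.49249169 -0.12197171  0.07030006] [ 1.76382264  5.00934038 -1.38593697]
```

View pics/w3.png

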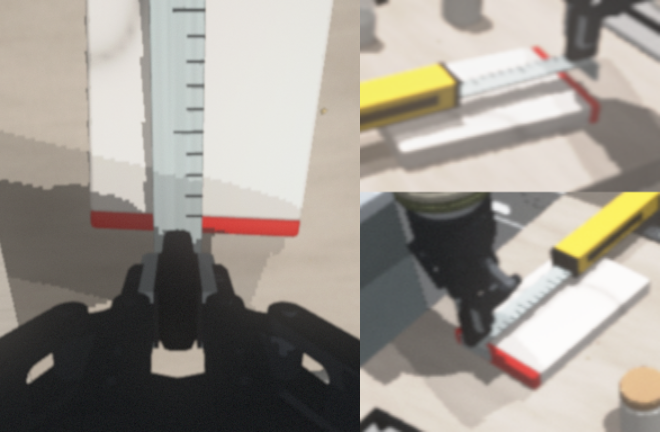

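The blade end is now past the red edge: the hook's plate sits at wrist-crop rows 255–300, below the red strip at rows 212–235. Next I lower it.

Request:
{"name": "jog_arm", "arguments": {
  "increments": "0 0 0 0 0 0.005 0;0 0 0 0 0 0.01 0;0 0 0 0 0 0.014 0;0 0 0 0 0 0.014 0"
}}

```text
clock: 5.52
position: [0.4926, -0.1206, 0.056]
ee_rot: [0.732, 0.681, 0.0, -0.001]
ft_force: [2.2, 5.2, -0.5]
grip_width: 0.153
grasp_force: 40.2
```

Request:
{"name": "jog_arm", "arguments": {
  "increments": "0 0 0 0 0 0.003 0;0 0 0 0 0 0.005 0;0 0 0 0 0 0.005 0"
}}

```text
clock: 5.9
position: [0.4926, -0.1209, 0.0511]
ee_rot: [0.732, 0.681, 0.0, -0.0]
ft_force: [1.8, 4.7, -0.9]
grip_width: 0.156
grasp_force: 40.2
```

Request:
{"name": "jog_arm", "arguments": {
  "increments": "0 0 0 0.003 0 0 0;0 0 0 0.006 0 0 0;0 0 0 0.008 0 0 0;0 0 0 0.008 0 0 0"
}}

```text
clock: 6.4
position: [0.493, -0.1163, 0.0514]
ee_rot: [0.733, 0.68, -0.001, 0.001]
ft_force: [2.5, -6.1, -3.2]
grip_width: 0.163
grasp_force: 39.8
```

Request:
{"name": "jog_arm", "arguments": {
  "increments": "0 0 0 0.001 0 0 0;0 0 0 0.002 0 0 0;0 0 0 0.002 0 0 0"
}}

```text
clock: 6.78
position: [0.493, -0.1152, 0.0513]
ee_rot: [0.734, 0.68, -0.001, 0.001]
ft_force: [3.4, -9.3, -3.8]
grip_width: 0.153
grasp_force: 39.8
```

Run:
```python
from h import *
o=manip.get_obs();im=viewer.camera("wrist");print(o["position"],o["ft_force"])
cv2.imwrite("pics/w4.png",cv2.resize(im[150:330,150:370],(660,540)))
```

```text
[ 0.49297483 -0.11519377  0.05134853] [ 3.37690893 -9.30159789 -3.75937039]
```

View pics/w4.png

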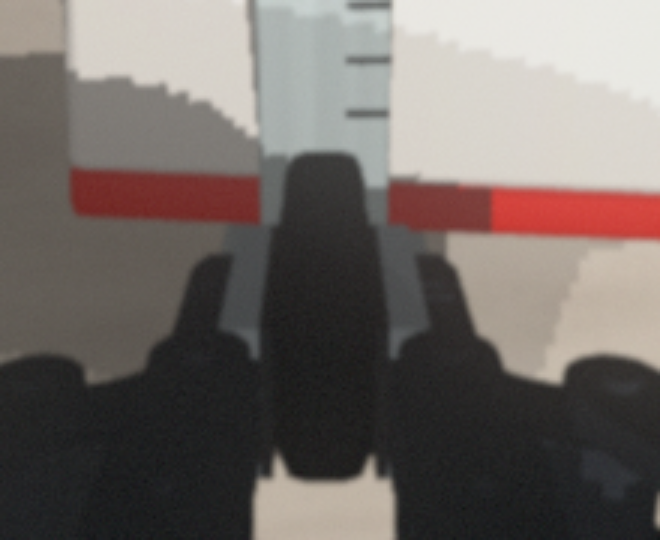

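Create redm.py:
```python
from h import *
def wr():
    o=manip.get_obs();im=viewer.camera("wrist");W=cal("wrist",o);R=red(im);k,l,s,c=cv2.connectedComponentsWithStats(R)
    out=[]
    for i in range(1,k):
        if s[i,4]>60:
            t=[];b=[]
            for x in range(s[i,0]+2,s[i,0]+s[i,2]-2,3):
                r=np.flatnonzero(l[:,x]==i);t.append((x,r.min()-.5));b.append((x,r.max()+.5))
            T=[onz(W,p,.024)[:2] for p in t];out.append((s[i].tolist(),T[0].round(4),T[-1].round(4)))
    return o,out
def sd():
    res=[]
    for n in("scene","side"):
        im=viewer.camera(n);R=red(im);R0=red(cv2.imread(f"pics/{n}0.png"));C=cal(n)
        for M in(R0,R):
            k,l,s,c=cv2.connectedComponentsWithStats(M);res.append((n,[(s[i].tolist()) for i in range(1,k) if s[i,4]>15]))
    return res
```

```bash
python3 -c "
from redm import *
o,r=wr();print(o['position'],o['ft_force']);[print(x) for x in r];[print(x) for x in sd()]"
```

```text
[ 0.49297458 -0.11519121  0.05135827] [  2.53295834 -10.44662909  -3.76113678]
([174, 207, 62, 17, 824], array([ 0.4464, -0.1024]), array([ 0.4788, -0.1068]))
([312, 213, 64, 16, 852], array([ 0.5253, -0.1122]), array([ 0.5582, -0.1166]))
([281, 215, 20, 11, 109], array([ 0.5073, -0.1133]), array([ 0.516 , -0.1152]))
('scene', [[316, 193, 27, 27, 49]])
('scene', [])
('side', [[168, 224, 41, 28, 218]])
('side', [[169, 223, 5, 9, 28], [190, 237, 19, 15, 91]])
```

Request:
{"name": "jog_arm", "arguments": {
  "increments": "0 0 0 -0.001 0 0 0;0 0 0 -0.002 0 0 0;0 0 0 -0.002 0 0 0"
}}

```text
clock: 7.35
position: [0.493, -0.1152, 0.0513]
ee_rot: [0.733, 0.68, -0.0, 0.0]
ft_force: [2.1, -5.2, -2.7]
grip_width: 0.155
grasp_force: 40.0
```

Run:
```python
from h import *
from redm import *
o,r=wr();print(o['position'],o['ft_force']);[print(x) for x in r]
W=cal("wrist",o);print("grip end",onz(W,(258,310),.0895),onz(W,(258,310),.08))
a=viewer.camera("side");s=viewer.camera("scene")
cv2.imwrite("pics/w5.png",np.hstack([cv2.resize(a[195:265,150:230],(400,350),interpolation=2),cv2.resize(s[180:240,290:360],(400,350),interpolation=2)]))
```

```text
[ 0.49295102 -0.11521935  0.05131467] [ 2.06093494 -5.23360621 -2.70836312]
([174, 207, 62, 17, 831], array([ 0.4463, -0.1025]), array([ 0.4788, -0.1068]))
([312, 213, 63, 17, 856], array([ 0.5253, -0.1121]), array([ 0.5582, -0.1164]))
([281, 215, 20, 11, 102], array([ 0.5074, -0.112 ]), array([ 0.5158, -0.1176]))
grip end [ 0.49180659 -0.12522613  0.0895    ] [ 0.49126571 -0.13254354  0.08      ]
```

View pics/w5.png

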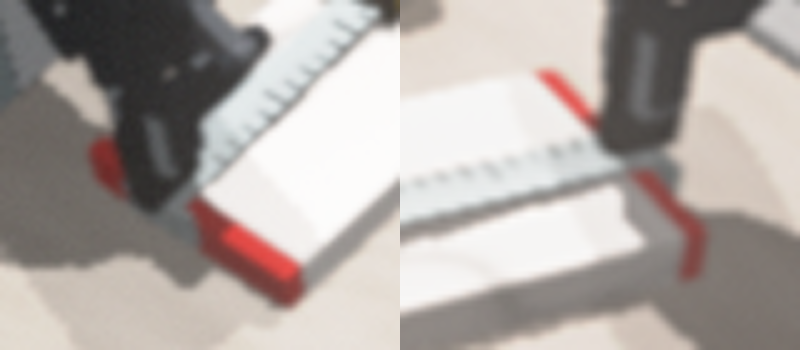

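Both views show the blade lying down on the slab with its hook below and against the red edge (side crop ≈(180,215), scene crop ≈(650,170)). The finger push of about 5 N has to come off before I let go.

Request:
{"name": "jog_arm", "arguments": {
  "increments": "0 0 0 -0.001 0 0 0;0 0 0 -0.0015 0 0 0;0 0 0 -0.0015 0 0 0"
}}

```text
clock: 7.88
position: [0.493, -0.1153, 0.0513]
ee_rot: [0.733, 0.681, 0.0, -0.0]
ft_force: [1.8, -0.5, -1.5]
grip_width: 0.156
grasp_force: 40.1
```

Request:
{"name": "jog_arm", "arguments": {
  "increments": "0 0 0 0 0 0.001 0;0 0 0 0 0 0.001 0",
  "grip_force": 20
}}

```text
clock: 8.12
position: [0.493, -0.1156, 0.0504]
ee_rot: [0.733, 0.681, 0.0, -0.0]
ft_force: [1.5, 0.8, 2.2]
grip_width: 0.16
grasp_force: 40.6
```

Request:
{"name": "jog_arm", "arguments": {
  "increments": "0 0 0 0 0 0.001 0.25;0 0 0 0 0 0.001 0.4;0 0 0 0 0 0.001 0.6;0 0 0 0 0 0 0.6;0 0 0 0 0 0 0.6"
}}

```text
clock: 8.75
position: [0.4929, -0.1159, 0.0504]
ee_rot: [0.733, 0.68, 0.0, 0.0]
ft_force: [0.7, 1.2, 0.3]
grip_width: 0.601
grasp_force: 0.0
```

Run:
```python
from redm import *
o,r=wr();print(o['position'],o['ft_force']);[print(x) for x in r]
im=viewer.camera("wrist");a=viewer.camera("side");cv2.imwrite("pics/w6.png",np.hstack([cv2.resize(im[100:330,130:390],(400,354)),cv2.resize(a[180:265,150:246],(400,354),interpolation=2)]))
```

```text
[ 0.49291709 -0.11586642  0.05037081] [0.67193762 1.15137408 0.32214146]
([174, 207, 62, 16, 829], array([ 0.4465, -0.1028]), array([ 0.4789, -0.1071]))
([317, 213, 59, 16, 767], array([ 0.5278, -0.12  ]), array([ 0.559 , -0.1167]))
([281, 214, 26, 12, 138], array([ 0.5073, -0.1122]), array([ 0.5192, -0.1168]))
```

View pics/w6.png

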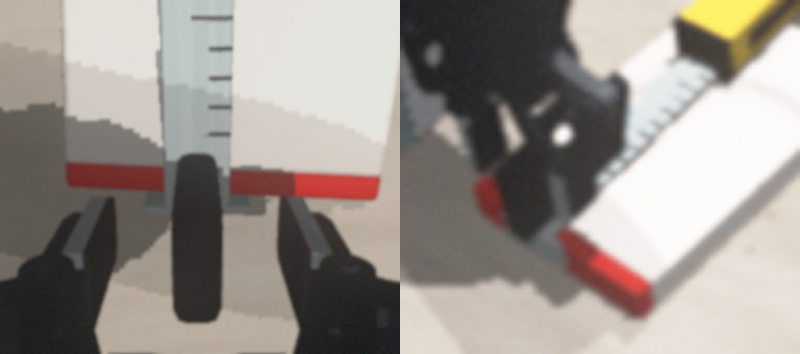

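The fingers are off the grip, and the hook holds against the red strip (wrist crop ≈(155,203)–(265,203)). Now I retreat straight up.

Request:
{"name": "jog_arm", "arguments": {
  "increments": "0 0 0 0 0 -0.02 0.75;0 0 0 0 0 -0.05 0.75;0 0 0 0 0 -0.09 0.75;0 0 0 0 0 -0.13 0.75;0 0 0 0 0 -0.15 0.75;0 0 0 0 0 -0.15 0.75;0 0 0 0 0 -0.15 0.75"
}}

```text
clock: 9.78
position: [0.4924, -0.1157, 0.1993]
ee_rot: [0.733, 0.68, -0.0, -0.0]
ft_force: [0.4, 1.0, -0.3]
grip_width: 0.747
grasp_force: 0.0
```

Run:
```python
from redm import *
o,r=wr();print(o['position'],o['ft_force']);[print(x) for x in r]
im=viewer.camera("wrist");a=viewer.camera("side");cv2.imwrite("pics/w7.png",np.hstack([cv2.resize(im[:,60:460],(400,384)),cv2.resize(a[130:265,150:290],(400,384),interpolation=2)]))
```

```text
[ 0.4923974  -0.11570389  0.19930664] [ 0.37643153  1.03840088 -0.34415907]
([211, 158, 31, 10, 237], array([ 0.4464, -0.1028]), array([ 0.4709, -0.1067]))
([271, 161, 54, 10, 410], array([ 0.5078, -0.1105]), array([ 0.5571, -0.1173]))
```

View pics/w7.png

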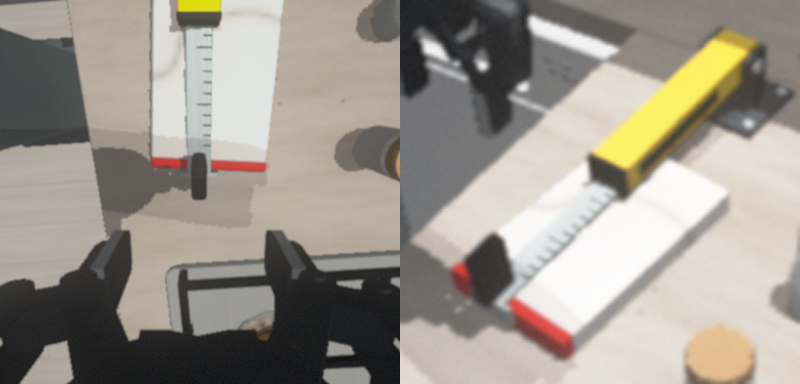

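The blade is out and hooked over the red edge. The slab sits where it was to within about 1 mm, and the gripper is clear of everything.

```bash
python3 -c "
from workcell import manip, viewer
print(manip.hand_in())"
```

```text
the job is handed in; nothing more can be done
None
```

I handed the job in at 9.8 s: the blade is hooked and taut over the slab's red edge, the slab is within about 1 mm of where it started, the mug, jar and shaker were not touched, and the arm is clear; no verdict came back.

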